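# Unclip the battery box's cover

## Robot

A 6-joint arm with a two-finger parallel gripper is mounted at the origin on the work surface. World frame = base frame: x ahead of the robot, y to its left, z up, the work surface at z = 0. Lengths are in m, angles in rad, forces in N, time in s.
With the tool pointing down it reaches from about 0.35 to 0.85 m from the base axis. Payload 8.1 kg.
Tool frame: the origin (TCP) lies at the centre of the arm's flange, where the gripper is bolted on; the fingertips stand 173 mm ahead of it and the grasp point (between the pads) lies 155 mm ahead of it (manip.hold_point_z is the distance from the TCP to the grasp point, in m); z points along the fingers, y is the line along which they close (so a half turn about z gives the same grasp; the last joint's range is limited). The gripper opens to 85 mm and grips with 20 to 120 N. Pads are 22 mm wide; open, the fingers measure 114 mm over their backs; the gripper's body (76 mm by 85 mm) begins 54 mm behind the grasp point. The pads swing forward as they close: fully open they stand 13 mm farther back than shut.
Start: joints at [1.085, 0.13, 1.488, -0, 1.523, -0.085], TCP at [0.234, 0.552, 0.405] pointing down, gripper open.
Joint ranges: [-2.96, 2.96], [-0.89, 2.26], [0.02, 2.5], [-1.34, 4.48], [0, 2.73], [-2.66, 2.66]. Speed limits (rad/s): [2.39, 2.39, 2.79, 3.14, 3.14, 3.14].

## Interface

Orientations are given as a rotation vector (axis times angle).
In Python, from workcell import manip gives the robot as it stands. The module is installed in compiled form; this text tells all that it offers.
- The arm moves only by the tool move_arm, never from a script. Its arguments are lists of equal length, an entry for each row: "claw": the gripper's target within -1 to 1 (shut at 1, half-way at 0, fully open at -1); "translation": the shift along the tool's x, y, z as a fraction of full scale, a list of three; "rot": the turn, a rotation vector about the tool's x, y, z as a fraction of full scale, a list of three. A call has exactly 5 rows; each row shifts and turns the commanded pose from where the row before left it, along the tool's axes as they then stand; what a row does not reach is not made up. Full scale, the value 1, is 0.4 m for a shift and 30 degrees for a turn. A row lasts 1/10 s, in which the tool goes at most 50 mm and 8.59 degrees, less where a joint would pass 70% of its speed; a pose out of reach is approached as far as the arm can. A call with a number of a shift or a turn outside -1 to 1 is refused whole. A call with a gripper value outside its range is refused whole. The fingers move at their own pace and stop on an object; "newtons" is the grip in N (left out, the last holds). Time passes only in rows, so rows that do not move let the fingers close, or fill a call up. It gives the time, the measured TCP pose, the force, the opening and the grip force at its end, in the units of the state.
- manip.observe(): the state, without advancing time (a new reading comes with each control period).
- manip.snapshot(name): name is "side" or "top"; returns the picture (420x560x3 uint8, red, green, blue); there is no depth.
- manip.calibration(name): a dict with "K" (3x3 intrinsics, pixels), "D" ([k1, k2, p1, p2, k3] as OpenCV has them; the pictures are not rectified), "R" (3x3) and "t" (3): a world point X has camera coordinates R X + t. Camera axes: x right, y down, z forward; pixel columns grow to the right and rows downward; lengths in m; the calibration is good to about 2 mm. A picture is of the moment at which its call begins. calibration takes no time and is no camera call.
- manip.close_job(): hands the job in; it is judged then, once.
The state is a dict: "t": time; "joint_pos": joint angles; "qd": joint speeds; "joint_torque": joint torques, N m; "ee_pos": TCP position; "tool_rot": TCP orientation; "contact_force": force on the tool from outside, world axes, zero at the start; "ft_torque": the same for the moment, N m; "gripper_width": finger opening in m; "grip_force": force on a finger pad.
Only numpy, scipy, OpenCV 4.12 (cv2) and the standard library are available. Lean on these libraries where they do the work, as an engineer would, in place of code of your own. Each camera call takes 0.05 s, during which the arm holds its last target. There are 200 camera calls.

## Task

Open the battery box: press its springy tab gently inward, feeling for it, until the cover pops up at that end, then take the cover by its grip bar, ease its other end out from under the lip and lift it off. Lay the cover flat in the shallow tray, grip bar up, and let go. Do not force the tab, prise the cover or drop it, and leave everything else where it stands.

Things in the scene. Friction and masses are not known exactly. Their poses are not given: they have to be found in the camera images.
- box: Grey plastic battery box, fixed: x -81 to +75, y +-43, z 0 to 46 mm from its origin at table height, z up. Tab end -x, lip end +x. The cover lies on top, underside 40 mm up, the walls at its sides and tab end stand 2 mm above its top and keep it from sliding until that end is up. A spring under the cover lifts its tab end by about 10 mm once the tab lets go and keeps it up. 15 N between cover and box breaks it.
- lip (a point): Middle of the edge of the fixed lip at the box's +x end, at box (60, 0, 46) mm; axes as the box's. The lip spans box x = 60 to 75, 46 to 50 mm up. The cover's edge is tucked 7 mm under it with 2 mm of play in height, so the cover comes straight up only after it is drawn about 10 mm towards the tab end (-x).
- tab_stem (a point): Springy upright black snap tab, 20 mm wide (y), standing up through the cover's window to 74 mm above the table. This point: front (-x) face of its stem, at box (-54, 0, 65) mm; axes as the box's. On it sits a thumb pad, 20 mm wide, 56 to 74 mm up, whose front face stands 2 to 17 mm in front (-x) of this point: it differs from box to box and must be felt for.
- tab_base (a point): Low in the box below the tab, at box (-68, 0, 8) mm: the line (along y) about which the tab flexes. Pressed in +x on the pad at 60 mm height it gives 1.2 N/mm, its barb frees the cover after 5.5 to 7.5 mm (7 to 10 N), a solid stop comes at 8 mm (about 10 N). It springs back when left, and breaks at 14 N. Press with the fingertips 60 mm or more above the table, else they keep the cover down.
- grip_bar (a point): Centre, half-way up, of the grip bar on the cover (loose, grey plastic, about 80 g); axes are the cover's, parallel to the box's while fitted. Bar 44 (x) x 14 (y) x 22 mm high, from 4 to 26 mm above the cover's underside. Cover plate 140 x 68 x 4 mm: x from -73 (tab end) to +67, y +-34 mm of the bar's centre; window for the tab x = -65 to -33, y +-15 mm.
- cover_front (a point): Point on the cover's top face, 69 mm to -x of the bar's centre, on the strip at the tab end: 44 mm above the table when the cover is shut, about 54 mm once it has popped up.
- tray: Shallow open wooden tray, fixed to the table, 200 (x) x 130 (y) x 22 mm high, walls and floor 5 mm thick, inside 190 x 120 mm. Origin at the centre of its underside. The cover goes in lengthwise, either way round.
- cell_a: Bystander: large round battery cell standing upright, 33 mm across, 61 mm high. Origin under its centre.
- cell_b: Bystander: a second such cell, standing upright.
- wood_tree: Bystander: turned wooden tree ornament, 44 mm across, 80 mm high. Origin under its centre.
- screwdriver: Bystander: screwdriver, 150 mm long, lying on the table along its x. Origin under its centre.
- jar: Bystander: glass jar with lid, 90 mm across, 130 mm high. Origin under its centre.
- tin: Bystander: small round lidded steel tin, 70 mm across, 40 mm high. Origin under its centre.
- spool: Bystander: wooden ribbon spool standing upright, 50 mm across, 50 mm high. Origin under its centre.
There are look-alikes about, which are no part of the job. There is more than one size of the tray; the job needs the larger. Of the things shaped like the part that bears grip_bar, the grey one is meant.

How it is judged:
On the way, in this order (a step that is already met when the one before it is completed fails the run):
1. the tab has let go and the cover has popped up at the tab end (z of cover_front in the frame of box between 0.049 and 0.062 m), for 0.1 s.
2. the cover is lifted clear of the box (z of grip_bar in the frame of box above 0.095 m), for 0.1 s.
At the end, for the whole second after the job is handed in: The cover lies flat (within 5 degrees) and still on the floor of the tray, grip bar up, its bar within 40 mm of the tray's middle along each side, and is let go (x of grip_bar in the frame of tray between -0.04 and 0.04 m and y of grip_bar in the frame of tray between -0.04 and 0.04 m and z of grip_bar in the frame of tray below 0.024 m and angle between grip_bar's own z axis and vertical below 0.08 rad and linear speed of cover below 0.02 m/s); the robot touches nothing.
It fails at once if the tab is loaded with more than 14 N (contact force between tab and anything else above 14 N).
It fails at once if the cover is forced against the box with more than 15 N (contact force between cover and box above 15 N).
It fails at once if the cover is dropped (falls free at more than 0.6 m/s, about 2 cm) (contact force between the fingers and cover below 0.05 N and linear speed of cover above 0.6 m/s).
It fails at once if a bystander is pushed away (over 20 mm) or tipped (distance of any of cell_a, cell_b, wood_tree, screwdriver, jar, tin, spool from where it was at the start of the episode above 0.02 m or angle between any of cell_a, cell_b, wood_tree, jar, tin, spool's own z axis and vertical above 0.4 rad).
It also fails if it takes over 59 s, if anything falls off the work surface, if the arm or the gripper's body presses on something with over 40 N, if the wrist force passes 120 N, or if a joint passes its speed limit or range.

## Working session

There is one attempt and no reset: what is moved stays moved. The work goes in short steps, Python scripts to look and compute and a tool call to move; the robot and the scene stay as the last step left them, time stands still between calls to the robot, and variables do not carry over. Pictures are saved under pics/ and viewed, at most 11 in all, crops included, and the job is handed in when it is done.

Besides the shell and the picture viewer there is one more tool, called after "Emit:" by a JSON object that holds its "fn" and its "kwargs", one argument or row to a line. move_arm: Moves the arm, as the interface text tells. Shift numbers are shares of 0.4 m and turn numbers shares of 30 degrees, none past 1 either way. Its arguments: {"type":"object","properties":{"claw":{"type":"array"},"translation":{"type":"array"},"rot":{"type":"array"},"newtons":{"type":"number"}},"required":["claw","translation","rot"]}

```bash
mkdir -p pics; python3 - <<'E'
from workcell import manip
import cv2,numpy as np
for n in("side","top"):
    im=manip.snapshot(n); cv2.imwrite(f"pics/{n}0.png",im[:,:,::-1])
    c=manip.calibration(n); print(n,np.round(c["K"],1).tolist(),np.round(c["D"],3),np.round(c["R"],3).tolist(),np.round(c["t"],3))
s=manip.observe(); print(s); print(manip.hold_point_z)
E
```

```text
side [[447.9, 0.0, 281.1], [0.0, 447.9, 208.8], [0.0, 0.0, 1.0]] [0.014 0.    0.    0.    0.   ] [[0.978, 0.21, -0.018], [0.107, -0.568, -0.816], [-0.182, 0.796, -0.578]] [-0.562  0.024  1.139]
top [[408.1, 0.0, 279.4], [0.0, 408.1, 214.5], [0.0, 0.0, 1.0]] [-0.047  0.     0.     0.     0.   ] [[-0.022, -1.0, -0.004], [-0.984, 0.023, -0.176], [0.177, 0.0, -0.984]] [0.025 0.566 0.919]
{'t': 0.1, 'joint_pos': array([ 1.08460400e+00,  1.31107760e-01,  1.48918522e+00, -1.69685138e-05,
        1.52300792e+00, -8.54370075e-02]), 'qd': array([-2.25956470e-03, -1.69268080e-03, -4.13217458e-03,  1.09212398e-04,
       -1.55682676e-03,  3.02652398e-05]), 'joint_torque': array([ 2.23726223e-03, -5.70955718e+01, -5.01937652e+01, -1.76383865e-04,
        8.34000675e-03, -7.11777398e-05]), 'ee_pos': array([0.2339727 , 0.55227232, 0.40372772]), 'tool_rot': array([-6.25206766e-01, -3.07827720e+00,  2.58156559e-03]), 'contact_force': array([ 0.57625232, -0.1480785 ,  0.17486037]), 'ft_torque': array([-0.06202798,  0.00898665, -0.00925292]), 'grip_force': 0.0, 'gripper_width': 0.08524739059261005}
0.1547
```

View pics/side0.png

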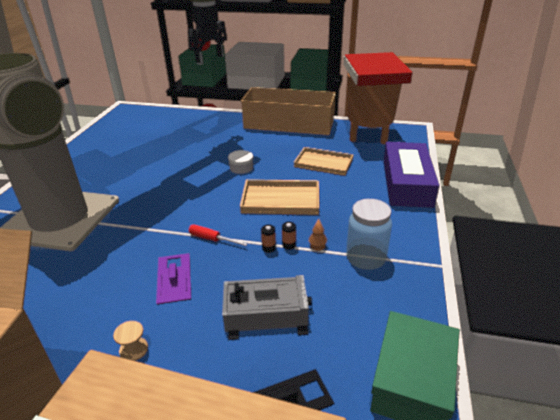

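View pics/top0.png

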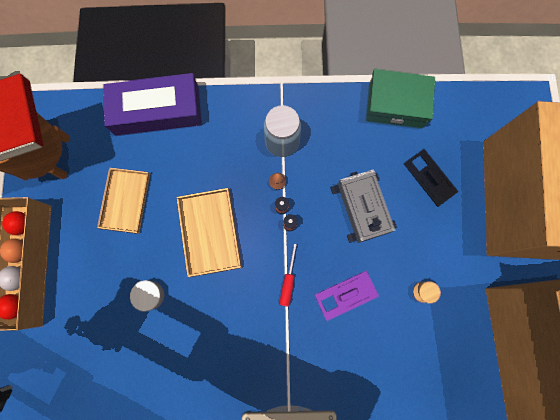

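The side view shows the grey box at about (266,303), with the tab near (237,293), and the large tray at (281,196). In the top view the box is at (367,205), with the tab end at (375,223) facing the robot, and the large tray is at (209,232).

```bash
python3 - <<'E'
import cv2,numpy as np
a=cv2.imread("pics/top0.png")[160:250,325:405]; b=cv2.imread("pics/side0.png")[265:345,212:322]
a=cv2.resize(a,None,fx=5,fy=5,interpolation=cv2.INTER_CUBIC); b=cv2.resize(b,None,fx=3.6,fy=3.6,interpolation=cv2.INTER_CUBIC)
o=np.zeros((450,800,3),np.uint8); o[:a.shape[0],:400]=a; o[:b.shape[0],402:402+b.shape[1]]=b[:, :398]
cv2.imwrite("pics/crop1.png",o)
E
```

```text
(no output)
```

View pics/crop1.png

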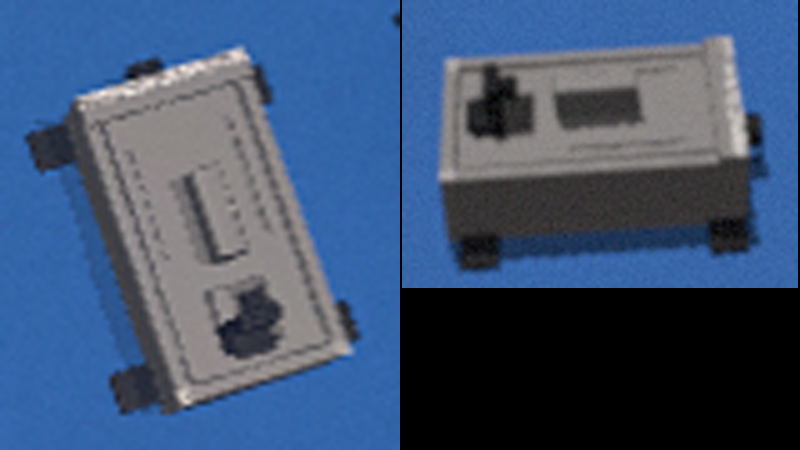

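The top crop shows box top corners at (172,408), (350,350), (243,50) and (75,100) in crop pixels. The bar runs from about (185,175) to (235,260). The tab is dark, near (250,320).

```bash
cat > h.py <<'E'
import cv2,numpy as np
from workcell import manip
from scipy.spatial.transform import Rotation as Ro
def ray(n,uv):
    c=manip.calibration(n); p=cv2.undistortPoints(np.array(uv,float).reshape(-1,1,2),c["K"],np.array(c["D"])).reshape(-1,2)
    R,t=np.array(c["R"]),np.array(c["t"]); d=np.c_[p,np.ones(len(p))]@R; return -R.T@t,d
def plane(n,uv,z):
    o,d=ray(n,uv); return o+d*((z-o[2])/d[:,2])[:,None]
def proj(n,X):
    c=manip.calibration(n); R,t=np.array(c["R"]),np.array(c["t"],float)
    return cv2.projectPoints(np.array(X,float).reshape(-1,3),cv2.Rodrigues(R)[0],t,c["K"],np.array(c["D"]))[0].reshape(-1,2)
E
cat > m.py <<'E'
from h import *
T=lambda p:(np.array(p,float)+.5)/5-.5+[325,160]
S=lambda p:(np.array(p,float)-[402,0]+.5)/3.6-.5+[212,265]
for n,f,P in(("top",T,[(174,406),(350,349),(243,52),(77,102)]),("side",S,[(447,62),(443,178),(735,42),(748,155)])):
    zs=np.array([.046,.046,.05,.05]); W=np.array([plane(n,[f(p)],z)[0] for p,z in zip(P,zs)])
    print(n,np.round(W*1000,1).tolist())
    print(" lens",[round(1000*np.linalg.norm(W[i]-W[j]),1) for i,j in((0,1),(1,2),(2,3),(3,0),(0,2),(1,3))])
    # top face bar (z .066)
b=plane("top",T([(183,178),(212,165),(245,252),(217,262)]),.066);print("bar top view",np.round(b*1000,1).tolist(),b.mean(0))
b=plane("side",S([(557,92),(638,88),(642,121),(560,127)]),.066);print("bar side view",b.mean(0),np.round(b*1000).tolist())
im=cv2.imread("pics/top0.png");hsv=cv2.cvtColor(im,cv2.COLOR_BGR2HSV)
m=cv2.inRange(hsv,(8,50,90),(30,255,255));
for c in cv2.findContours(m,0,2)[0]:
    if cv2.contourArea(c)>1500:
        r=cv2.minAreaRect(c);bx=cv2.boxPoints(r);w=plane("top",bx,.022)
        print(r,np.round(w*1000).tolist(),w.mean(0),np.linalg.norm(np.diff(w,axis=0),axis=1))
E
python3 m.py
```

```text
top [[499.4, -175.3, 46.0], [524.6, -260.8, 46.0], [670.7, -218.1, 50.0], [647.4, -136.0, 50.0]]
 lens [np.float64(89.1), np.float64(152.3), np.float64(85.3), np.float64(153.2), np.float64(176.6), np.float64(175.1)]
side [[500.2, -181.1, 46.0], [523.9, -259.9, 46.0], [651.8, -140.1, 50.0], [672.0, -218.9, 50.0]]
 lens [np.float64(82.2), np.float64(175.3), np.float64(81.3), np.float64(175.9), np.float64(157.1), np.float64(153.7)]
bar top view [[605.1, -181.8, 66.0], [611.1, -195.9, 66.0], [568.9, -208.9, 66.0], [564.4, -195.5, 66.0]] [ 0.58737693 -0.19553782  0.066     ]
bar side view [ 0.59469835 -0.21600699  0.066     ] [[571.0, -210.0, 66.0], [611.0, -199.0, 66.0], [618.0, -221.0, 66.0], [579.0, -233.0, 66.0]]
((515.7432861328125, 353.95947265625), (137.93075561523438, 38.633766174316406), 80.53767395019531) [[378.0, -477.0, 22.0], [390.0, -573.0, 22.0], [77.0, -594.0, 22.0], [68.0, -502.0, 22.0]] [ 0.22843512 -0.53631633  0.022     ] [0.09658674 0.3137418  0.09259166]
((13.5, 263.5), (133.0, 27.0), 90.0) [[632.0, 719.0, 22.0], [631.0, 647.0, 22.0], [305.0, 621.0, 22.0], [305.0, 68
[... 511 characters left out ...]
529.0, 357.0, 22.0]] [0.6178871 0.399119  0.022    ] [0.16002722 0.10891027 0.15860766]
((521.0, 180.0), (158.0, 76.0), 90.0) [[860.0, -526.0, 22.0], [859.0, -733.0, 22.0], [445.0, -670.0, 22.0], [450.0, -479.0, 22.0]] [ 0.65343793 -0.60214123  0.022     ] [0.20695833 0.41888528 0.19135071]
((507.0, 11.5), (23.0, 104.0), 90.0) [[1162.0, -487.0, 22.0], [1165.0, -787.0, 22.0], [1092.0, -774.0, 22.0], [1090.0, -478.0, 22.0]] [ 1.12736448 -0.63129043  0.022     ] [0.30031303 0.0747464  0.29556774]
((162.5, 17.5), (35.0, 325.0), 90.0) [[1206.0, 789.0, 22.0], [1166.0, -126.0, 22.0], [1058.0, -121.0, 22.0], [1093.0, 773.0, 22.0]] [1.13051574 0.32872894 0.022     ] [0.91573846 0.1082163  0.89516894]
```

Box and tray positions agree across both views and match the given sizes. I'll plan the approach from these.

```bash
cat >> h.py <<'E'
yb=np.radians(15.6);O=np.array([.5892,-.1979,0]);B=Ro.from_euler('z',yb)
box=lambda x,y,z:O+B.apply([x/1e3,y/1e3,z/1e3])
tray=np.array([.5336,.1879,0]);yt=np.radians(8.9)
def st():
    s=manip.observe();return s,np.array(s["ee_pos"]),Ro.from_rotvec(s["tool_rot"])
def plan(p,yaw,rows=1):
    """tool down, tool x along yaw; total shift in tool axes (fractions)"""
    s,e,R=st(); T=Ro.from_euler('z',yaw)*Ro.from_euler('x',np.pi)
    r=(R.inv()*T).as_rotvec()/np.radians(30); d=R.inv().apply(np.array(p)-e)/.4; dT=T.inv().apply(np.array(p)-e)/.4
    print("shift now-axes",np.round(d,4),"target-axes",np.round(dT,4),"rot",np.round(r,3),"mm",np.round((np.array(p)-e)*1e3,1))
E
python3 - <<'E'
from h import *
s,e,R=st();print(np.round(R.as_matrix(),3).tolist())
for yaw in (yb,yb+np.pi):
    plan(box(-71-16-11,0,63+173+40),yaw)
E
```

```text
[[-0.921, 0.39, -0.001], [0.39, 0.921, -0.002], [0.0, -0.002, -1.0]]
shift now-axes [-1.3578 -1.5326  0.3218] target-axes [0.106  2.0452 0.3193] rot [-2.000e-03  4.000e-03  4.715e+00] mm [ 260.8 -776.5 -127.7]
shift now-axes [-1.3578 -1.5326  0.3218] target-axes [-0.106  -2.0452  0.3193] rot [-3.000e-03 -1.000e-03 -1.285e+00] mm [ 260.8 -776.5 -127.7]
```

Emit:
{"fn": "move_arm", "kwargs": {
  "claw": [1,1,1,1,1],
  "translation": [
    [0,0,0],
    [0,0,0],
    [0,0,0],
    [0,0,0],
    [0,0,0]
  ],
  "rot": [
    [0,0,-0.257],
    [0,0,-0.257],
    [0,0,-0.257],
    [0,0,-0.257],
    [0,0,-0.257]
  ],
  "newtons": 20
}}

```text
t: 0.6
ee_pos: [0.234, 0.5523, 0.404]
tool_rot: [0.435, -3.111, 0.001]
contact_force: [0.3, 0.5, 0.4]
gripper_width: 0.0118
grip_force: 0.0
```

Emit:
{"fn": "move_arm", "kwargs": {
  "claw": [1,1,1,1,1],
  "translation": [
    [0,-0.12,0],
    [0,-0.12,0],
    [0,-0.12,0],
    [0,-0.12,0],
    [0,-0.12,0]
  ],
  "rot": [
    [0,0,0],
    [0,0,0],
    [0,0,0],
    [0,0,0],
    [0,0,0]
  ]
}}

```text
t: 1.1
ee_pos: [0.2985, 0.3195, 0.4042]
tool_rot: [0.427, -3.112, 0.001]
contact_force: [1.5, -0.6, 0.1]
gripper_width: 0.0001
grip_force: 0.0
```

Emit:
{"fn": "move_arm", "kwargs": {
  "claw": [1,1,1,1,1],
  "translation": [
    [0,-0.12,0],
    [0,-0.12,0],
    [0,-0.12,0],
    [0,-0.12,0],
    [0,-0.12,0]
  ],
  "rot": [
    [0,0,0],
    [0,0,0],
    [0,0,0],
    [0,0,0],
    [0,0,0]
  ]
}}

```text
t: 1.6
ee_pos: [0.3628, 0.0883, 0.4046]
tool_rot: [-0.427, 3.112, -0.0]
contact_force: [1.0, -0.3, -0.5]
gripper_width: 0.0001
grip_force: 0.0
```

Emit:
{"fn": "move_arm", "kwargs": {
  "claw": [1,1,1,1,1],
  "translation": [
    [-0.02,-0.12,0],
    [-0.02,-0.12,0],
    [-0.02,-0.12,0],
    [-0.02,-0.12,0],
    [-0.02,-0.12,0]
  ],
  "rot": [
    [0,0,0],
    [0,0,0],
    [0,0,0],
    [0,0,0],
    [0,0,0]
  ]
}}

```text
t: 2.1
ee_pos: [0.4663, -0.1325, 0.4044]
tool_rot: [0.425, -3.113, -0.0]
contact_force: [2.0, 0.2, 0.6]
gripper_width: 0.0
grip_force: 0.0
```

```bash
python3 - <<'E'
from h import *
s,e,R=st();print(s['t'],s['gripper_width'],s['joint_pos'],s['contact_force'])
plan(box(-71-16-11,0,63+173),yb+np.pi)
E
```

```text
2.1 3.1828267199068915e-05 [-3.82699309e-01 -1.85770252e-01  1.79914212e+00  1.74153877e-04
  1.52844263e+00 -2.22495555e+00] [1.97634858 0.18204808 0.55829847]
shift now-axes [-0.0071 -0.2402  0.4208] target-axes [-0.0069 -0.2401  0.4209] rot [ 0.001 -0.    -0.002] mm [  28.5  -91.8 -168.4]
```

Emit:
{"fn": "move_arm", "kwargs": {
  "claw": [1,1,1,1,1],
  "translation": [
    [-0.0035,-0.12,0],
    [-0.0035,-0.12,0.04],
    [0,0,0.11],
    [0,0,0.11],
    [0,0,0.1]
  ],
  "rot": [
    [0,0,0],
    [0,0,0],
    [0,0,0],
    [0,0,0],
    [0,0,0]
  ]
}}

```text
t: 2.6
ee_pos: [0.4937, -0.2218, 0.2584]
tool_rot: [0.424, -3.112, -0.002]
contact_force: [0.1, -0.8, 0.5]
gripper_width: 0.0002
grip_force: 0.0
```

Emit:
{"fn": "move_arm", "kwargs": {
  "claw": [1,1,1,1,1],
  "translation": [
    [0,0,0.05],
    [0,0,0.01],
    [0,0,0],
    [0,0,0],
    [0,0,0]
  ],
  "rot": [
    [0,0,0],
    [0,0,0],
    [0,0,0],
    [0,0,0],
    [0,0,0]
  ]
}}

```text
t: 3.1
ee_pos: [0.4953, -0.2219, 0.239]
tool_rot: [-0.426, 3.11, -0.003]
contact_force: [0.2, -0.9, -0.0]
gripper_width: -0.0001
grip_force: 0.0
```

```bash
cat > look.py <<'E'
import sys
from h import *
s,e,R=st();print(s['t'],"tip in box mm",np.round(B.inv().apply(e+R.apply([0,0,.173])-O)*1e3,2),"F box",np.round(B.inv().apply(s['contact_force']),2),np.round(s["ft_torque"],3))
plan(box(-98,0,63+173),yb+np.pi)
if len(sys.argv)>1:
    n=sys.argv[1]
    a=manip.snapshot("top")[:,:,::-1][150:255,320:420];b=manip.snapshot("side")[:,:,::-1][235:345,205:325]
    cv2.imwrite("pics/"+n,np.hstack([cv2.resize(a,(380,400),interpolation=2),cv2.resize(b,(418,400),interpolation=2)]))
E
python3 look.py p1.png
```

```text
3.1 tip in box mm [-96.51   1.71  66.04] F box [-0.03 -0.89 -0.  ] [-0.035  0.044 -0.032]
shift now-axes [ 0.0027 -0.0053  0.0076] target-axes [ 0.0027 -0.0054  0.0076] rot [-0.005  0.005 -0.   ] mm [-0.4 -2.4 -3. ]
```

View pics/p1.png

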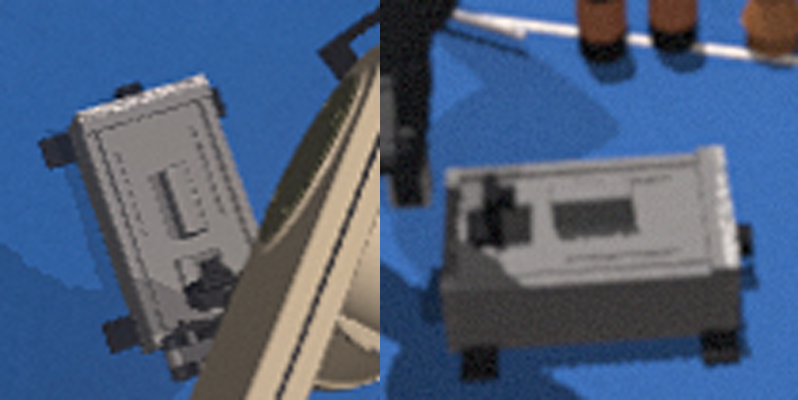

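The crops show closed fingertips at about (180,345) top and (405,195) side, standing in front of the tab with clearance. I'll start feeling for the pad.

Emit:
{"fn": "move_arm", "kwargs": {
  "claw": [1,1,1,1,1],
  "translation": [
    [0,-0.004,0.0075],
    [-0.00625,0,0],
    [-0.00625,0,0],
    [-0.00625,0,0],
    [-0.00625,0,0]
  ],
  "rot": [
    [0,0,0],
    [0,0,0],
    [0,0,0],
    [0,0,0],
    [0,0,0]
  ]
}}

```text
t: 3.7
ee_pos: [0.5047, -0.2202, 0.2339]
tool_rot: [0.426, -3.113, -0.0]
contact_force: [0.1, 0.1, 0.2]
gripper_width: -0.0
grip_force: 0.0
```

```bash
python3 look.py
```

```text
3.7 tip in box mm [-87.41   1.22  60.86] F box [0.08 0.07 0.22] [ 0.023 -0.007 -0.026]
shift now-axes [ 0.0265 -0.003  -0.0054] target-axes [ 0.0265 -0.003  -0.0054] rot [ 0. -0. -0.] mm [-9.9 -4.   2.1]
```

Emit:
{"fn": "move_arm", "kwargs": {
  "claw": [1,1,1,1,1],
  "translation": [
    [-0.0025,0,0],
    [-0.0025,0,0],
    [-0.0025,0,0],
    [-0.0025,0,0],
    [0,0,0]
  ],
  "rot": [
    [0,0,0],
    [0,0,0],
    [0,0,0],
    [0,0,0],
    [0,0,0]
  ]
}}

```text
t: 4.2
ee_pos: [0.5084, -0.2192, 0.2339]
tool_rot: [-0.426, 3.112, -0.0]
contact_force: [0.4, 0.4, 0.1]
gripper_width: -0.0001
grip_force: 0.0
```

```bash
python3 look.py
```

```text
4.2 tip in box mm [-83.57   1.18  60.92] F box [0.54 0.26 0.06] [ 0.041 -0.015 -0.008]
shift now-axes [ 0.036  -0.003  -0.0052] target-axes [ 0.036  -0.003  -0.0052] rot [-0.  0. -0.] mm [-13.6  -5.    2.1]
```

Emit:
{"fn": "move_arm", "kwargs": {
  "claw": [1,1,1,1,1],
  "translation": [
    [0,-0.003,-0.005],
    [-0.0025,0,0],
    [-0.0025,0,0],
    [-0.0025,0,0],
    [-0.0025,0,0]
  ],
  "rot": [
    [0,0,0],
    [0,0,0],
    [0,0,0],
    [0,0,0],
    [0,0,0]
  ]
}}

```text
t: 4.7
ee_pos: [0.5125, -0.2193, 0.2358]
tool_rot: [0.426, -3.113, -0.0]
contact_force: [-0.2, -0.3, 0.3]
gripper_width: 0.0003
grip_force: 0.0
```

```bash
python3 look.py
```

```text
4.7 tip in box mm [-7.961e+01  4.000e-02  6.285e+01] F box [-0.27 -0.25  0.25] [ 0.004 -0.012  0.051]
shift now-axes [ 0.046  -0.0001 -0.0004] target-axes [ 0.046  -0.0001 -0.0004] rot [ 0. -0. -0.] mm [-17.7  -5.    0.2]
```

Emit:
{"fn": "move_arm", "kwargs": {
  "claw": [1,1,1,1,1],
  "translation": [
    [-0.0025,0,0],
    [-0.0025,0,0],
    [-0.0025,0,0],
    [-0.0025,0,0],
    [0,0,0]
  ],
  "rot": [
    [0,0,0],
    [0,0,0],
    [0,0,0],
    [0,0,0],
    [0,0,0]
  ]
}}

```text
t: 5.2
ee_pos: [0.5164, -0.2182, 0.2359]
tool_rot: [-0.426, 3.112, -0.0]
contact_force: [-0.3, -0.2, -0.3]
gripper_width: 0.0
grip_force: 0.0
```

```bash
python3 look.py
```

```text
5.2 tip in box mm [-7.554e+01 -2.000e-02  6.291e+01] F box [-0.37 -0.13 -0.29] [ 0.029 -0.038 -0.004]
shift now-axes [ 0.0561  0.     -0.0002] target-axes [ 0.0561  0.     -0.0002] rot [-0.  0. -0.] mm [-21.6  -6.    0.1]
```

Emit:
{"fn": "move_arm", "kwargs": {
  "claw": [1,1,1,1,1],
  "translation": [
    [-0.0025,0,0],
    [-0.0025,0,0],
    [-0.0025,0,0],
    [-0.0025,0,0],
    [0,0,0]
  ],
  "rot": [
    [0,0,0],
    [0,0,0],
    [0,0,0],
    [0,0,0],
    [0,0,0]
  ]
}}

```text
t: 5.7
ee_pos: [0.5203, -0.2171, 0.2359]
tool_rot: [-0.426, 3.112, -0.0]
contact_force: [-1.3, -0.4, -0.6]
gripper_width: -0.0001
grip_force: 0.0
```

```bash
python3 look.py
```

```text
5.7 tip in box mm [-7.153e+01 -1.000e-02  6.290e+01] F box [-1.33 -0.08 -0.58] [ 0.01  -0.051  0.018]
shift now-axes [ 0.0661  0.     -0.0002] target-axes [ 0.0661  0.     -0.0002] rot [-0.  0. -0.] mm [-25.5  -7.1   0.1]
```

Emit:
{"fn": "move_arm", "kwargs": {
  "claw": [1,1,1,1,1],
  "translation": [
    [-0.0025,0,0],
    [-0.0025,0,0],
    [-0.0025,0,0],
    [0,0,0],
    [0,0,0]
  ],
  "rot": [
    [0,0,0],
    [0,0,0],
    [0,0,0],
    [0,0,0],
    [0,0,0]
  ]
}}

```text
t: 6.2
ee_pos: [0.5229, -0.2164, 0.2357]
tool_rot: [0.426, -3.112, -0.0]
contact_force: [-1.9, -1.4, -1.1]
gripper_width: -0.0003
grip_force: 0.8
```

```bash
python3 look.py
```

```text
6.2 tip in box mm [-6.887e+01  4.000e-02  6.274e+01] F box [-2.19 -0.87 -1.12] [-0.149  0.285  0.045]
shift now-axes [ 0.073  -0.     -0.0006] target-axes [ 0.073  -0.     -0.0007] rot [ 0.    -0.001 -0.001] mm [-28.1  -7.9   0.3]
```

Contact is at tip x of about -70.5 mm, with about 2 N now. I'll continue gently.

Emit:
{"fn": "move_arm", "kwargs": {
  "claw": [1,1,1,1,1],
  "translation": [
    [-0.0025,0,0],
    [-0.0025,0,0],
    [-0.0025,0,0],
    [0,0,0],
    [0,0,0]
  ],
  "rot": [
    [0,0,0],
    [0,0,0],
    [0,0,0],
    [0,0,0],
    [0,0,0]
  ]
}}

```text
t: 6.7
ee_pos: [0.5256, -0.2155, 0.2353]
tool_rot: [0.426, -3.111, -0.001]
contact_force: [-3.9, -2.0, -3.3]
gripper_width: 0.0
grip_force: 2.3
```

```bash
python3 look.py
```

```text
6.7 tip in box mm [-66.21   0.22  62.35] F box [-4.27 -0.94 -3.33] [-0.403  0.845  0.057]
shift now-axes [ 0.08   -0.0003 -0.0015] target-axes [ 0.08   -0.0003 -0.0016] rot [ 0.001 -0.002 -0.   ] mm [-30.8  -8.7   0.7]
```

Emit:
{"fn": "move_arm", "kwargs": {
  "claw": [1,1,1,1,1],
  "translation": [
    [-0.0015,0,-0.001],
    [-0.0015,0,0],
    [-0.0015,0,0],
    [0,0,0],
    [0,0,0]
  ],
  "rot": [
    [0,0,0],
    [0,0,0],
    [0,0,0],
    [0,0,0],
    [0,0,0]
  ]
}}

```text
t: 7.2
ee_pos: [0.5271, -0.2151, 0.2356]
tool_rot: [0.426, -3.111, -0.001]
contact_force: [-5.8, -2.9, -4.0]
gripper_width: -0.0
grip_force: 2.9
```

```bash
python3 look.py
```

```text
7.2 tip in box mm [-64.69   0.31  62.63] F box [-6.4  -1.2  -3.95] [-0.421  1.009  0.012]
shift now-axes [ 0.084  -0.0004 -0.0008] target-axes [ 0.084  -0.0004 -0.0009] rot [ 0.002 -0.003 -0.001] mm [-32.3  -9.2   0.4]
```

Emit:
{"fn": "move_arm", "kwargs": {
  "claw": [1,1,1,1,1],
  "translation": [
    [-0.001,0,-0.0005],
    [-0.001,0,0],
    [-0.0005,0,0],
    [0,0,0],
    [0,0,0]
  ],
  "rot": [
    [0,0,0],
    [0,0,0],
    [0,0,0],
    [0,0,0],
    [0,0,0]
  ]
}}

```text
t: 7.7
ee_pos: [0.5279, -0.2148, 0.2356]
tool_rot: [0.425, -3.11, -0.001]
contact_force: [-7.1, -2.9, -4.2]
gripper_width: -0.0001
grip_force: 3.3
```

```bash
python3 look.py p2.png
```

```text
7.7 tip in box mm [-64.03   0.37  62.62] F box [-7.62 -0.87 -4.18] [-0.512  1.136  0.006]
shift now-axes [ 0.0859 -0.0005 -0.0008] target-axes [ 0.0859 -0.0004 -0.001 ] rot [ 0.002 -0.004 -0.001] mm [-33.   -9.4   0.4]
```

View pics/p2.png

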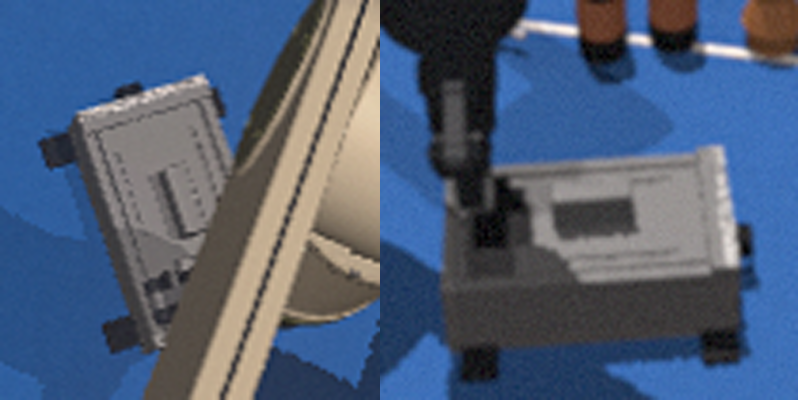

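The fingertip is against the tab at (485,205) in the side crop. The cover looks unchanged, with the bar still at (595,215), so it hasn't popped yet.

Emit:
{"fn": "move_arm", "kwargs": {
  "claw": [1,1,1,1,1],
  "translation": [
    [-0.001,0,0],
    [-0.001,0,0],
    [-0.0005,0,0],
    [0,0,0],
    [0,0,0]
  ],
  "rot": [
    [0,0,0],
    [0,0,0],
    [0,0,0],
    [0,0,0],
    [0,0,0]
  ]
}}

```text
t: 8.3
ee_pos: [0.5288, -0.2146, 0.2355]
tool_rot: [0.425, -3.11, -0.001]
contact_force: [-6.2, -2.9, -5.1]
gripper_width: 0.0004
grip_force: 3.3
```

```bash
python3 look.py p3.png; python3 -c "
import cv2,numpy as np
a,b=[cv2.imread('pics/p%d.png'%i)[150:300,550:720].astype(int) for i in(2,3)];print(abs(a-b).mean())"
```

```text
8.3 tip in box mm [-63.14   0.42  62.52] F box [-6.75 -1.09 -5.13] [-0.523  1.217 -0.09 ]
shift now-axes [ 0.0882 -0.0005 -0.001 ] target-axes [ 0.0882 -0.0005 -0.0012] rot [ 0.002 -0.005 -0.001] mm [-33.9  -9.7   0.5]
9.111281045751634
```

View pics/p3.png

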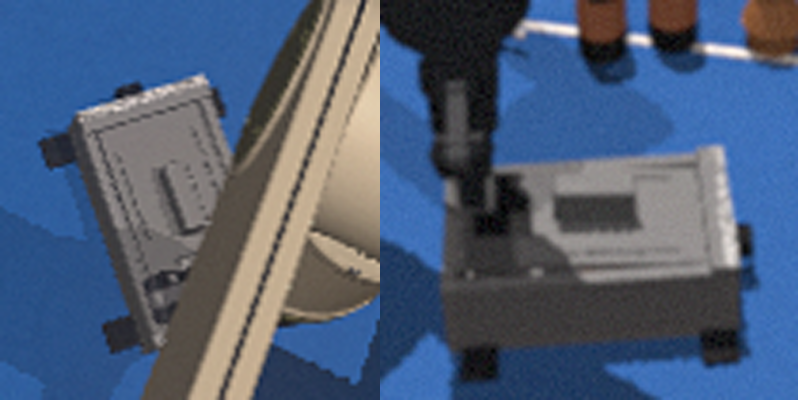

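The bar has moved up in the side crop, from (595,215) to (597,205), and the cover's front edge is raised. The cover has popped, so I'll back off the tab, rise, and go over the bar.

Emit:
{"fn": "move_arm", "kwargs": {
  "claw": [1,1,1,1,1],
  "translation": [
    [0.005,0,0],
    [0.0125,0,0],
    [0.025,0,0],
    [0.02,0,-0.03],
    [0,0,-0.1]
  ],
  "rot": [
    [0,0,0],
    [0,0,0],
    [0,0,0],
    [0,0,0],
    [0,0,0]
  ]
}}

```text
t: 8.9
ee_pos: [0.503, -0.2206, 0.2849]
tool_rot: [0.425, -3.107, -0.008]
contact_force: [-0.6, -0.5, -0.2]
gripper_width: 0.0001
grip_force: 0.0
```

```bash
python3 look.py; python3 -c "
from h import *
plan(box(1,1,226+50),yb+np.pi)"
```

```text
8.9 tip in box mm [-89.94   2.29 111.93] F box [-0.68 -0.36 -0.16] [-0.045  0.049  0.053]
shift now-axes [ 0.0217 -0.004   0.1224] target-axes [ 0.0223 -0.0033  0.1223] rot [ 0.011 -0.01  -0.001] mm [ -8.2  -3.7 -48.9]
shift now-axes [-0.2253 -0.0008  0.0212] target-axes [-0.2252 -0.0008  0.0223] rot [ 0.011 -0.01  -0.001] mm [86.8 23.9 -8.9]
```

Emit:
{"fn": "move_arm", "kwargs": {
  "claw": [0,0,0,0,0],
  "translation": [
    [-0.1,0,0],
    [-0.1,0,0],
    [-0.025,0,0],
    [0,0,0],
    [0,0,0]
  ],
  "rot": [
    [0,0,0],
    [0,0,0],
    [0,0,0],
    [0,0,0],
    [0,0,0]
  ]
}}

```text
t: 9.4
ee_pos: [0.5916, -0.1972, 0.2884]
tool_rot: [0.427, -3.112, -0.0]
contact_force: [-1.2, 0.1, -0.4]
gripper_width: 0.0428
grip_force: 0.0
```

```bash
python3 look.py p4.png; python3 -c "
from h import *
print(manip.observe()['gripper_width']);plan(box(1,1,226),yb+np.pi)"
```

```text
9.4 tip in box mm [2.470e+00 6.000e-02 1.154e+02] F box [-1.09  0.45 -0.38] [-0.019  0.035 -0.001]
shift now-axes [ 2.513e-01 -1.000e-04  1.311e-01] target-axes [ 2.513e-01 -1.000e-04  1.310e-01] rot [ 0.    -0.001  0.   ] mm [-96.8 -27.1 -52.4]
0.04248218812010596
shift now-axes [0.0026 0.0029 0.1559] target-axes [0.0027 0.003  0.1559] rot [ 0.    -0.001 -0.002] mm [ -1.3   0.9 -62.3]
```

View pics/p4.png

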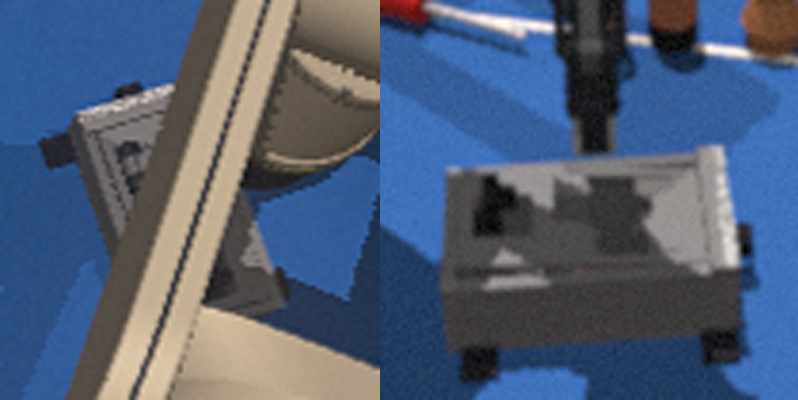

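The side crop shows the cover still raised and the open fingers at (592,140), above the bar at (597,200). I'll descend around the bar.

Emit:
{"fn": "move_arm", "kwargs": {
  "claw": [0,0,0,0,0],
  "translation": [
    [0.0026,0.003,0.05],
    [0,0,0.05],
    [0,0,0.03],
    [0,0,0.02],
    [0,0,0.0055]
  ],
  "rot": [
    [0,0,0],
    [0,0,0],
    [0,0,0],
    [0,0,0],
    [0,0,0]
  ]
}}

```text
t: 10.0
ee_pos: [0.5903, -0.1964, 0.2254]
tool_rot: [0.425, -3.111, -0.001]
contact_force: [-0.4, -0.5, 0.3]
gripper_width: 0.0427
grip_force: 0.0
```

Emit:
{"fn": "move_arm", "kwargs": {
  "claw": [0.3,0.45,0.5,0.53,0.55],
  "translation": [
    [0,0,0],
    [0,0,0],
    [0,0,0],
    [0,0,0],
    [0,0,0]
  ],
  "rot": [
    [0,0,0],
    [0,0,0],
    [0,0,0],
    [0,0,0],
    [0,0,0]
  ],
  "newtons": 20
}}

```text
t: 10.5
ee_pos: [0.591, -0.1963, 0.2267]
tool_rot: [-0.426, 3.112, -0.0]
contact_force: [0.1, 0.1, -0.4]
gripper_width: 0.0192
grip_force: 0.0
```

```bash
python3 look.py; python3 -c "
from h import *
s=manip.observe();print(s['gripper_width'],s['grip_force']);plan(box(1,1,226),yb+np.pi)"
```

```text
10.5 tip in box mm [ 2.3   1.02 53.68] F box [ 0.11  0.12 -0.38] [-0.003  0.041  0.022]
shift now-axes [ 0.2505 -0.0028 -0.0234] target-axes [ 0.2505 -0.0027 -0.0233] rot [-0.001  0.001 -0.   ] mm [-96.2 -28.    9.3]
0.019203474230901654 0.0
shift now-axes [ 0.003  -0.0002  0.0017] target-axes [ 0.003  -0.0002  0.0017] rot [-0.001  0.001 -0.   ] mm [-1.2 -0.4 -0.7]
```

Emit:
{"fn": "move_arm", "kwargs": {
  "claw": [0.57,0.58,0.59,0.6,0.61],
  "translation": [
    [0,0,0],
    [0,0,0],
    [0,0,0],
    [0,0,0],
    [0,0,0]
  ],
  "rot": [
    [0,0,0],
    [0,0,0],
    [0,0,0],
    [0,0,0],
    [0,0,0]
  ]
}}

```text
t: 11.0
ee_pos: [0.5909, -0.1962, 0.2263]
tool_rot: [0.426, -3.113, -0.0]
contact_force: [0.9, -0.7, -0.1]
gripper_width: 0.0165
grip_force: 0.0
```

```bash
python3 look.py; python3 -c "
from h import *
s=manip.observe();print(s['gripper_width'],s['grip_force'])"
```

```text
11.0 tip in box mm [ 2.07  1.17 53.29] F box [ 0.67 -0.94 -0.1 ] [0.065 0.024 0.022]
shift now-axes [ 0.2502 -0.003  -0.0243] target-axes [ 0.2502 -0.0029 -0.0243] rot [ 0. -0. -0.] mm [-96.1 -28.    9.7]
0.0165200631796337 0.0
```

Emit:
{"fn": "move_arm", "kwargs": {
  "claw": [0.62,0.63,0.64,0.65,0.66],
  "translation": [
    [0,0,0],
    [0,0,0],
    [0,0,0],
    [0,0,0],
    [0,0,0]
  ],
  "rot": [
    [0,0,0],
    [0,0,0],
    [0,0,0],
    [0,0,0],
    [0,0,0]
  ]
}}

```text
t: 11.5
ee_pos: [0.5909, -0.1962, 0.2263]
tool_rot: [-0.426, 3.113, -0.0]
contact_force: [0.0, 0.3, 0.4]
gripper_width: 0.0146
grip_force: 0.2
```

```bash
python3 look.py; python3 -c "
from h import *
s=manip.observe();print(s['gripper_width'],s['grip_force'])"
```

```text
11.5 tip in box mm [ 2.09  1.15 53.32] F box [0.09 0.29 0.43] [-0.08  -0.041  0.038]
shift now-axes [ 0.2502 -0.0029 -0.0242] target-axes [ 0.2502 -0.0029 -0.0242] rot [-0.  0. -0.] mm [-96.1 -28.    9.7]
0.01457817073121659 0.20167040638625622
```

Emit:
{"fn": "move_arm", "kwargs": {
  "claw": [0.68,0.7,0.75,0.85,1],
  "translation": [
    [0,0,0],
    [0,0,0],
    [0,0,0],
    [0,0,0],
    [0,0,0]
  ],
  "rot": [
    [0,0,0],
    [0,0,0],
    [0,0,0],
    [0,0,0],
    [0,0,0]
  ],
  "newtons": 25
}}

```text
t: 12.0
ee_pos: [0.5909, -0.1962, 0.2264]
tool_rot: [0.426, -3.113, 0.0]
contact_force: [-0.3, 0.2, 1.0]
gripper_width: 0.0135
grip_force: 24.4
```

```bash
python3 look.py; python3 -c "
from h import *
s=manip.observe();print(s['gripper_width'],s['grip_force'])"
```

```text
12.0 tip in box mm [ 2.07  1.15 53.35] F box [-0.27  0.24  0.95] [-0.026  0.053 -0.007]
shift now-axes [ 0.2502 -0.003  -0.0241] target-axes [ 0.2502 -0.0029 -0.0241] rot [-0.    -0.    -0.001] mm [-96.1 -28.    9.6]
0.013451721482104861 24.443117380142212
```

Emit:
{"fn": "move_arm", "kwargs": {
  "claw": [1,1,1,1,1],
  "translation": [
    [0.0025,0,0],
    [0.0025,0,0],
    [0.0025,0,0],
    [0.0025,0,0],
    [0,0,0]
  ],
  "rot": [
    [0,0,0],
    [0,0,0],
    [0,0,0],
    [0,0,0],
    [0,0,0]
  ]
}}

```text
t: 12.5
ee_pos: [0.5871, -0.1973, 0.2266]
tool_rot: [-0.426, 3.112, -0.0]
contact_force: [0.5, -0.3, 1.8]
gripper_width: 0.0135
grip_force: 24.6
```

```bash
python3 look.py
```

```text
12.5 tip in box mm [-1.79  1.05 53.56] F box [ 0.39 -0.41  1.85] [ 0.066 -0.226  0.044]
shift now-axes [ 0.2403 -0.0028 -0.0237] target-axes [ 0.2403 -0.0028 -0.0236] rot [-0.001  0.001 -0.001] mm [-92.3 -26.9   9.4]
```

Emit:
{"fn": "move_arm", "kwargs": {
  "claw": [1,1,1,1,1],
  "translation": [
    [0.0025,0,0],
    [0.0025,0,0],
    [0.0025,0,0],
    [0.0025,0,0],
    [0,0,0]
  ],
  "rot": [
    [0,0,0],
    [0,0,0],
    [0,0,0],
    [0,0,0],
    [0,0,0]
  ]
}}

```text
t: 13.0
ee_pos: [0.5831, -0.1984, 0.2263]
tool_rot: [0.426, -3.113, 0.0]
contact_force: [1.9, 0.5, 2.5]
gripper_width: 0.0135
grip_force: 24.6
```

```bash
python3 look.py
```

```text
13.0 tip in box mm [-6.04  1.13 53.34] F box [ 1.93 -0.07  2.53] [ 0.058 -0.227 -0.028]
shift now-axes [ 0.2299 -0.0029 -0.0241] target-axes [ 0.2299 -0.0028 -0.0241] rot [-0.    -0.    -0.001] mm [-88.3 -25.8   9.7]
```

Emit:
{"fn": "move_arm", "kwargs": {
  "claw": [1,1,1,1,1],
  "translation": [
    [0.0025,0,0],
    [0.0025,0,0],
    [0.002,0,0],
    [0,0,0],
    [0,0,0]
  ],
  "rot": [
    [0,0,0],
    [0,0,0],
    [0,0,0],
    [0,0,0],
    [0,0,0]
  ]
}}

```text
t: 13.5
ee_pos: [0.5804, -0.1992, 0.2263]
tool_rot: [0.426, -3.112, 0.0]
contact_force: [1.0, -0.1, 2.3]
gripper_width: 0.0137
grip_force: 24.6
```

```bash
python3 look.py p5.png
```

```text
13.5 tip in box mm [-8.81  1.15 53.29] F box [ 0.9  -0.39  2.34] [ 0.109 -0.208 -0.008]
shift now-axes [ 0.223  -0.0029 -0.0242] target-axes [ 0.223  -0.0029 -0.0243] rot [-0.    -0.    -0.001] mm [-85.6 -25.1   9.7]
```

View pics/p5.png

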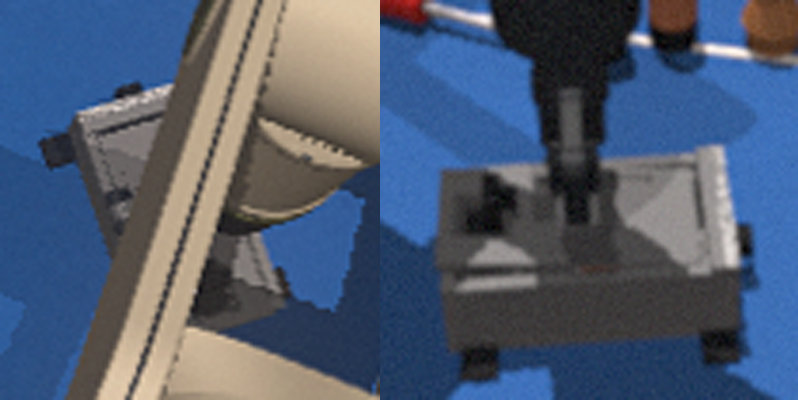

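The cover has been drawn 11 mm, and a gap now shows between its edge at x≈693 and the lip at about 710 in the side crop. I'll lift gently.

Emit:
{"fn": "move_arm", "kwargs": {
  "claw": [1,1,1,1,1],
  "translation": [
    [0,0,-0.0025],
    [0,0,-0.005],
    [0,0,-0.005],
    [0,0,-0.005],
    [0,0,0]
  ],
  "rot": [
    [0,0,0],
    [0,0,0],
    [0,0,0],
    [0,0,0],
    [0,0,0]
  ]
}}

```text
t: 14.1
ee_pos: [0.5805, -0.1992, 0.2335]
tool_rot: [0.426, -3.113, 0.0]
contact_force: [1.3, 0.9, 0.2]
gripper_width: 0.0133
grip_force: 24.3
```

```bash
python3 look.py
```

```text
14.1 tip in box mm [-8.75  1.13 60.48] F box [1.51 0.47 0.21] [-0.009 -0.01   0.084]
shift now-axes [ 0.2231 -0.0029 -0.0063] target-axes [ 0.2231 -0.0029 -0.0063] rot [-0.    -0.    -0.001] mm [-85.7 -25.1   2.5]
```

Free of load. I'll lift on.

Emit:
{"fn": "move_arm", "kwargs": {
  "claw": [1,1,1,1,1],
  "translation": [
    [0,0,-0.01],
    [0,0,-0.015],
    [0,0,-0.02],
    [0,0,-0.03],
    [0,0,-0.05]
  ],
  "rot": [
    [0,0,0],
    [0,0,0],
    [0,0,0],
    [0,0,0],
    [0,0,0]
  ]
}}

```text
t: 14.6
ee_pos: [0.5801, -0.1989, 0.2834]
tool_rot: [0.426, -3.111, -0.001]
contact_force: [-0.2, -0.1, -1.5]
gripper_width: 0.0136
grip_force: 24.4
```

Emit:
{"fn": "move_arm", "kwargs": {
  "claw": [1,1,1,1,1],
  "translation": [
    [0,0,-0.06],
    [0,0,-0.07],
    [0,0,-0.07],
    [0,0,-0.03],
    [0,0,0]
  ],
  "rot": [
    [0,0,0],
    [0,0,0],
    [0,0,0],
    [0,0,0],
    [0,0,0]
  ]
}}

```text
t: 15.1
ee_pos: [0.5811, -0.1994, 0.3786]
tool_rot: [-0.425, 3.108, -0.004]
contact_force: [0.2, -0.4, -1.2]
gripper_width: 0.0135
grip_force: 24.4
```

```bash
python3 look.py; python3 - <<'E'
from h import *
im=manip.snapshot("side");cv2.imwrite("pics/p6.png",im[120:340,150:400,::-1].repeat(2,0).repeat(2,1))
print(manip.observe()['gripper_width'])
plan([*tray[:2],.36],yt+np.pi)
E
```

```text
15.1 tip in box mm [-7.4400e+00  1.7000e-01  2.0558e+02] F box [ 0.12 -0.48 -1.22] [ 0.025 -0.026 -0.045]
shift now-axes [ 0.2261 -0.0007  0.3555] target-axes [ 0.2246 -0.0019  0.3564] rot [-0.006  0.008 -0.   ] mm [ -86.3  -24.9 -142.6]
0.01339534364783851
shift now-axes [-0.1466  0.9639  0.0395] target-axes [-0.0334  0.9743  0.0405] rot [-0.002  0.003  0.223] mm [-47.1 387.1 -16.2]
```

View pics/p6.png

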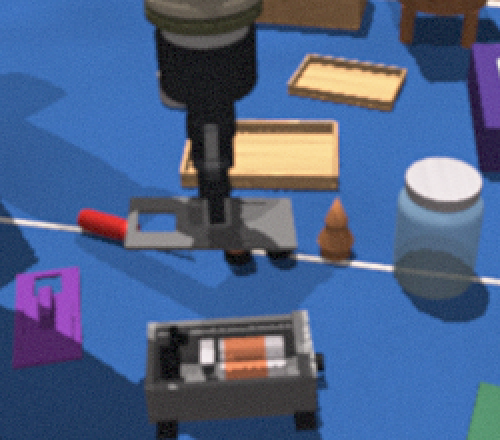

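The cover hangs from the gripper at (210,222), tab end about 4° high, and the box below is open. I'll level it, turn to the tray's heading, and carry it over.

Emit:
{"fn": "move_arm", "kwargs": {
  "claw": [1,1,1,1,1],
  "translation": [
    [0,0,0],
    [0,0,0],
    [0,0.05,0],
    [0,0.1,0],
    [0,0.11,0]
  ],
  "rot": [
    [0,0,0.223],
    [0,-0.14,0],
    [0,0,0],
    [0,0,0],
    [0,0,0]
  ]
}}

```text
t: 15.65
ee_pos: [0.5633, -0.0954, 0.3732]
tool_rot: [-0.235, 3.063, 0.01]
contact_force: [0.6, 0.4, -0.4]
gripper_width: 0.0133
grip_force: 24.5
```

Emit:
{"fn": "move_arm", "kwargs": {
  "claw": [1,1,1,1,1],
  "translation": [
    [0,0.11,0],
    [0,0.11,0],
    [0,0.11,0],
    [0,0.11,0],
    [0,0.11,0]
  ],
  "rot": [
    [0,0,0],
    [0,0,0],
    [0,0,0],
    [0,0,0],
    [0,0,0]
  ]
}}

```text
t: 16.15
ee_pos: [0.5288, 0.1232, 0.3736]
tool_rot: [-0.239, 3.063, 0.008]
contact_force: [-0.1, -0.7, -1.2]
gripper_width: 0.0133
grip_force: 24.5
```

Emit:
{"fn": "move_arm", "kwargs": {
  "claw": [1,1,1,1,1],
  "translation": [
    [0,0.1,0],
    [0,0.05,0],
    [0,0,0],
    [0,0,0],
    [0,0,0]
  ],
  "rot": [
    [0,0,0],
    [0,0,0],
    [0,0,0],
    [0,0,0],
    [0,0,0]
  ]
}}

```text
t: 16.65
ee_pos: [0.5209, 0.1796, 0.3744]
tool_rot: [-0.238, 3.061, 0.007]
contact_force: [0.8, 0.1, -0.5]
gripper_width: 0.0133
grip_force: 24.6
```

```bash
cat > pl.py <<'E'
from h import *
s,e,R=st();tip=e+R.apply([0,0,.171]);print(s['t'],"tip",np.round(tip*1e3,1),"in tray",np.round(Ro.from_euler('z',-yt).apply(tip-tray)*1e3,1),"axes",np.round(R.as_matrix(),3).tolist(),"F",np.round(s['contact_force'],2),s['gripper_width'])
E
python3 pl.py;python3 - <<'E'
from h import *
a=manip.snapshot("side")[:,:,::-1];cv2.imwrite("pics/p7.png",cv2.resize(a[90:260,190:400],None,fx=3,fy=3,interpolation=2))
E
```

```text
16.65 tip [533.  181.3 203.9] in tray [ -1.6  -6.4 203.9] axes [[-0.985, -0.154, 0.071], [-0.154, 0.988, 0.01], [-0.072, -0.001, -0.997]] F [ 0.81  0.09 -0.52] 0.013293619313507435
```

View pics/p7.png

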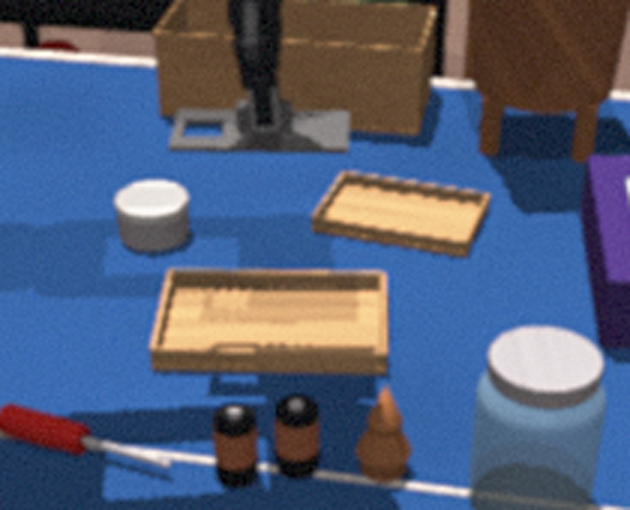

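The cover is level, its edge running (170,150)-(350,150) parallel to the tray rim. It is above the tray and about 6 mm short sideways. I'll correct that and descend.

Emit:
{"fn": "move_arm", "kwargs": {
  "claw": [1,1,1,1,1],
  "translation": [
    [0.0025,0.014,0],
    [0.007,0,0.1],
    [0.007,0,0.1],
    [0.007,0,0.1],
    [0.004,0,0.06]
  ],
  "rot": [
    [0,0,0],
    [0,0,0],
    [0,0,0],
    [0,0,0],
    [0,0,0]
  ]
}}

```text
t: 17.2
ee_pos: [0.5185, 0.1849, 0.2273]
tool_rot: [-0.236, 3.063, 0.008]
contact_force: [0.2, -0.2, -0.8]
gripper_width: 0.0132
grip_force: 24.5
```

Emit:
{"fn": "move_arm", "kwargs": {
  "claw": [1,1,1,1,1],
  "translation": [
    [0.003,0,0.04],
    [0.002,0,0.025],
    [0,0,0],
    [0,0,0],
    [0,0,0]
  ],
  "rot": [
    [0,0,0],
    [0,0,0],
    [0,0,0],
    [0,0,0],
    [0,0,0]
  ]
}}

```text
t: 17.7
ee_pos: [0.5205, 0.1858, 0.2064]
tool_rot: [-0.238, 3.057, 0.009]
contact_force: [0.0, -0.2, -0.9]
gripper_width: 0.0134
grip_force: 24.5
```

```bash
python3 pl.py
```

```text
17.7 tip [533.3 187.9  35.8] in tray [-0.3  0.  35.8] axes [[-0.985, -0.154, 0.075], [-0.154, 0.988, 0.012], [-0.076, 0.0, -0.997]] F [ 0.   -0.16 -0.95] 0.013387699458571612
```

Emit:
{"fn": "move_arm", "kwargs": {
  "claw": [1,1,1,1,1],
  "translation": [
    [0.0008,0,0.01],
    [0.0008,0,0.01],
    [0.0008,0,0.01],
    [0.0005,0,0.0075],
    [0,0,0]
  ],
  "rot": [
    [0,0,0],
    [0,0,0],
    [0,0,0],
    [0,0,0],
    [0,0,0]
  ]
}}

```text
t: 18.2
ee_pos: [0.5193, 0.1856, 0.1889]
tool_rot: [-0.238, 3.061, 0.008]
contact_force: [-0.3, 0.3, -0.6]
gripper_width: 0.0136
grip_force: 24.5
```

Emit:
{"fn": "move_arm", "kwargs": {
  "claw": [1,1,1,1,1],
  "translation": [
    [0,0,0.0025],
    [0,0,0.0025],
    [0,0,0.0025],
    [0,0,0],
    [0,0,0]
  ],
  "rot": [
    [0,0,0],
    [0,0,0],
    [0,0,0],
    [0,0,0],
    [0,0,0]
  ]
}}

```text
t: 18.7
ee_pos: [0.5199, 0.1857, 0.1868]
tool_rot: [-0.238, 3.059, 0.009]
contact_force: [-0.1, 0.8, -0.6]
gripper_width: 0.013
grip_force: 24.5
```

```bash
python3 pl.py
```

```text
18.7 tip [532.3 187.7  16.2] in tray [-1.3 -0.  16.2] axes [[-0.985, -0.155, 0.072], [-0.154, 0.988, 0.011], [-0.073, 0.0, -0.997]] F [-0.07  0.83 -0.64] 0.012985806622980196
```

Emit:
{"fn": "move_arm", "kwargs": {
  "claw": [1,1,1,1,1],
  "translation": [
    [0,0,0.00125],
    [0,0,0.00125],
    [0,0,0],
    [0,0,0],
    [0,0,0]
  ],
  "rot": [
    [0,0,0],
    [0,0,0],
    [0,0,0],
    [0,0,0],
    [0,0,0]
  ]
}}

```text
t: 19.2
ee_pos: [0.52, 0.1858, 0.1861]
tool_rot: [-0.238, 3.059, 0.009]
contact_force: [-2.9, -1.2, 4.9]
gripper_width: 0.013
grip_force: 25.3
```

```bash
python3 pl.py
```

```text
19.2 tip [532.5 187.7  15.6] in tray [-1.2 -0.  15.6] axes [[-0.985, -0.155, 0.073], [-0.154, 0.988, 0.011], [-0.073, -0.0, -0.997]] F [-2.88 -1.16  4.9 ] 0.012999264229036488
```

Cover touches the floor. I'll release gently and rise.

Emit:
{"fn": "move_arm", "kwargs": {
  "claw": [0.6,0.5,0.3,0.2,0.1],
  "translation": [
    [0,0,0],
    [0,0,0],
    [0,0,0],
    [0,0,0],
    [0,0,0]
  ],
  "rot": [
    [0,0,0],
    [0,0,0],
    [0,0,0],
    [0,0,0],
    [0,0,0]
  ]
}}

```text
t: 19.7
ee_pos: [0.52, 0.1857, 0.1857]
tool_rot: [-0.238, 3.059, 0.009]
contact_force: [0.4, 0.6, 0.1]
gripper_width: 0.0383
grip_force: 0.0
```

Emit:
{"fn": "move_arm", "kwargs": {
  "claw": [0.1,0.1,0.1,0.1,0.1],
  "translation": [
    [0,0,-0.01],
    [0,0,-0.03],
    [0,0,-0.1],
    [0,0,-0.1],
    [0,0,-0.1]
  ],
  "rot": [
    [0,0,0],
    [0,0,0],
    [0,0,0],
    [0,0,0],
    [0,0,0]
  ]
}}

```text
t: 20.2
ee_pos: [0.5097, 0.1841, 0.3238]
tool_rot: [-0.238, 3.059, 0.009]
contact_force: [1.1, -0.9, 0.3]
gripper_width: 0.0385
grip_force: 0.0
```

Emit:
{"fn": "move_arm", "kwargs": {
  "claw": [0.1,0.1,0.1,0.1,0.1],
  "translation": [
    [0,0,0],
    [0,0,0],
    [0,0,0],
    [0,0,0],
    [0,0,0]
  ],
  "rot": [
    [0,0,0],
    [0,0,0],
    [0,0,0],
    [0,0,0],
    [0,0,0]
  ]
}}

```text
t: 20.7
ee_pos: [0.5097, 0.1841, 0.32]
tool_rot: [-0.238, 3.062, 0.008]
contact_force: [-0.3, -1.2, 0.6]
gripper_width: 0.0386
grip_force: 0.0
```

```bash
python3 - <<'E'
from h import *
a=manip.snapshot("side")[:,:,::-1];cv2.imwrite("pics/p8.png",cv2.resize(a[150:260,190:400],None,fx=3.5,fy=3.5,interpolation=2))
print(manip.observe()['contact_force'])
E
```

```text
[ 0.30302901 -0.18687426  0.34956683]
```

View pics/p8.png

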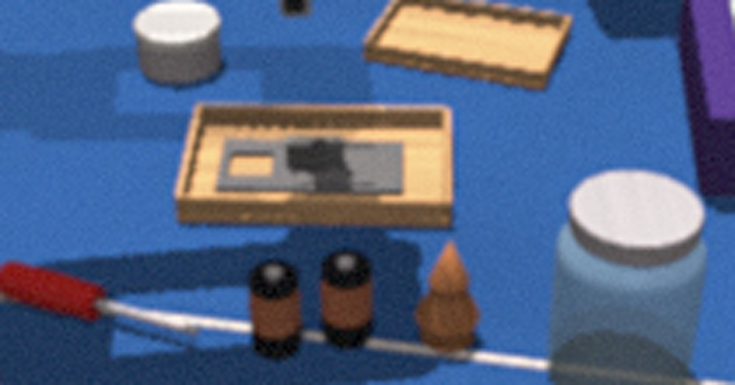

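The cover lies flat in the tray at about (310,165), central, with the grip bar up. The gripper is clear and the bystanders are in place.

```bash
python3 -c "
from workcell import manip
print(manip.close_job())"
```

```text
the job is handed in; nothing more can be done
None
```

The cover is off the battery box and lying flat in the larger tray, grip bar up and let go, and the job is handed in; no verdict was returned.

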